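# Tip the wrongly leaning rings over in their tray

## Task

The bearing rings in the tray must all lean towards the end of the tray that carries the white tag. Push every ring that leans the other way over, in its own slot, so that it leans on the opposite wire rest; do not pick rings up or take them out of their slots, and leave the rings that already lean the right way, and the things beside the tray, as they are.

Things in the scene. Friction and masses are not known exactly. Their poses are not given: they have to be found in the camera images.
- tray: fixed green and steel tray, 130 (its x) by 500 mm (its y). Origin: centre of its underside, on the work surface. Three slots in a row along its y, 130 mm apart. Two 10 mm rods along y (axes at x = +-30, 30 mm above the surface) carry the rings; green collars on them, 21 mm apart, hold a ring's foot in its slot
- slot_middle (a point): middle of the middle slot, 37 mm above the surface, where a ring's foot sits. 26 mm from it on its +y and -y sides (as for every slot) a 6 mm green wire rest runs across the tray (x from -55 to +55 mm), top 78 mm above the surface. A leaning ring's top is about 120 mm above the surface, shifted about 33 mm from the slot's middle to the side it leans to
- slot_left (a point): the same point of the slot at tray y = +130 mm. Within about 9 degrees of upright a ring may stay standing: pushed 10 degrees or more past upright, it falls onto the other rest by itself. A push of a few newtons near its top is enough
- slot_right (a point): the same point of the slot at tray y = -130 mm. Between the tops of neighbouring rings at least 40 mm are free, however they lean
- tag: white tag with two orange stripes, a flat fixed card 100 by 36 by 3 mm lying on the raised green end (20 mm high) of the tray, 227 mm from the tray's middle, at the tray's +y or -y end. Origin: centre of its underside
- blank: flat fixed black plate, same size as the tag, at the end of the tray without the tag. Origin: centre of its underside
- ring_a: steel bearing ring, outside diameter 96, bore 72, width 14 mm, 0.34 kg, standing on its rim in one of the tray's slots, leaning 22 degrees (0.38 rad) from upright against a wire rest on the slot's +y or -y side (tray axes). Origin: in its mid-plane, 40 mm below its centre. y: the ring's axis; z: from the origin up through its centre, so z tips to the side it leans to
- ring_b: steel bearing ring, outside diameter 96, bore 72, width 14 mm, 0.34 kg, standing on its rim in one of the tray's slots, leaning 22 degrees (0.38 rad) from upright against a wire rest on the slot's +y or -y side (tray axes). Origin: in its mid-plane, 40 mm below its centre. y: the ring's axis; z: from the origin up through its centre, so z tips to the side it leans to
- ring_c: steel bearing ring, outside diameter 96, bore 72, width 14 mm, 0.34 kg, standing on its rim in one of the tray's slots, leaning 22 degrees (0.38 rad) from upright against a wire rest on the slot's +y or -y side (tray axes). Origin: in its mid-plane, 40 mm below its centre. y: the ring's axis; z: from the origin up through its centre, so z tips to the side it leans to
- ring_a_center (a point): centre of ring_a (in the middle of its bore), about 72 mm above the surface
- ring_b_center (a point): centre of ring_b (in the middle of its bore), about 72 mm above the surface
- ring_c_center (a point): centre of ring_c (in the middle of its bore), about 72 mm above the surface
- oil_bottle: white bottle with red cap, 52 mm in diameter, 130 mm high, standing loose beyond the tray; to be left alone. Origin: centre of its underside
- gauge_ring: brass gauge ring lying flat, 60 mm in diameter, 30 mm high, loose beyond the tray; to be left alone. Origin: centre of its underside
- cup: blue open cup, 68 mm in diameter, 70 mm high, standing loose beyond the tray; to be left alone. Origin: centre of its underside
Mind the look-alikes: they are no part of the job. What is shaped like the ring_a but orange or red is not meant.

How it is judged:
By the outcome, as a careful person would: the job done as asked, in the order asked, and still so for the second after the job is handed in, with the robot touching nothing.
It also fails if it takes over 43 s, if anything falls off the work surface, if the arm or the gripper's body presses on something with over 40 N, if the wrist force passes 120 N, or if a joint passes its speed limit or range.

## Robot

A 7-joint arm with a two-finger parallel gripper is mounted at the origin on the work surface. World frame = base frame: x ahead of the robot, y to its left, z up, the work surface at z = 0. Lengths are in m, angles in rad, forces in N, time in s.
With the tool pointing down it reaches from about 0.375 to 0.925 m from the base axis. Payload 3.1 kg.
Tool frame: the origin (TCP) lies between the finger pads; the fingertips stand 19 mm ahead of it and the grasp point (between the pads) is the TCP; z points along the fingers, y is the line along which they close (so a half turn about z gives the same grasp; the last joint's range is limited). The gripper opens to 85 mm and grips with 20 to 120 N. Pads are 22 mm wide; open, the fingers measure 114 mm over their backs; the gripper's body (76 mm by 85 mm) begins 54 mm behind the grasp point. The pads swing forward as they close: fully open they stand 13 mm farther back than shut.
Start: joints at [-1.258, 0.383, 0.044, 1.598, -0.018, 1.161, -0.05], TCP at [0.26, 0.596, 0.25] pointing down, gripper open.
Joint ranges: [-2.61, 2.61], [-0.41, 2.15], [-1.48, 1.57], [0, 2.5], [-1.57, 4.71], [0.05, 1.97], [-2.85, 2.85]. Speed limits (rad/s): [2.79, 2.79, 3.14, 3.14, 3.14, 3.14, 3.14].

## Interface

Orientations are given as a unit quaternion [x, y, z, w].
In Python, from bench import move_ptp, movel, move_j, move_gripper, pause, inverse_kinematics, read_camera, camera_params, MotionError, sign_off, look_for, tip_of, read_time_s, read_qpos, read_joint_vel, read_effort, read_eef_pos, read_tcp_rot, read_ft_force, read_ft_torque, read_finger_gap, read_grasp_force gives the robot as it stands. Calls block until the motion is done:
- move_ptp(position, orientation): joint-space move of the TCP to a pose.
- movel(position, orientation=None, speed=0.15): straight line of the TCP; orientation=None keeps the orientation; speed is the mean speed in m/s.
- move_j(angles): joint-space move.
- move_gripper(opening, effort=None): finger opening in m; effort is the grip in N (None keeps the last); returns when the fingers have stopped.
- pause(seconds).
- inverse_kinematics(position, orientation): joint angles nearest the present ones, or None.
- read_camera(name): name is "side" or "top"; returns the picture (480x640x3 uint8, red, green, blue); there is no depth.
- camera_params(name): a dict with "K" (3x3 intrinsics, pixels), "camera_from_world" (4x4, takes a point from world to camera coordinates). Camera axes: x right, y down, z forward; pixel columns grow to the right and rows downward; lengths in m; the calibration is good to about 2 mm. A picture is of the moment at which its call begins. camera_params takes no time and is no camera call.
A pose or a line that the arm cannot do raises MotionError and nothing moves.
- sign_off(): hands the job in; it is judged then, once.
Trained networks look in the newest picture that a camera, given by its name, has taken for a name from the list of things; names that differ only in an ending like _2 or _b are one class to them, and where a whole thing is asked for, a point or a joint stands for the part that bears it (a point fixed in the world has none). Each returns a list of dicts, best first, with "confidence" (0 to 1); they miss things now and then, are a little off and sometimes report something else, mostly with a low value. They report only what shows in the picture. A call takes as long as a camera call. They do not tell look-alikes from the thing itself.
- look_for(camera, name): "at" ([column, row] in pixels, amid what is visible of it).
- tip_of(camera, name): "at" ([column, row] in pixels: a listed point, or the origin of a listed thing).
Readings, each from a call of its own:
- read_time_s(): time.
- read_qpos(): joint angles.
- read_joint_vel(): joint speeds.
- read_effort(): joint torques, N m.
- read_eef_pos(): TCP position.
- read_tcp_rot(): TCP orientation.
- read_ft_force(): force on the tool from outside, world axes, zero at the start.
- read_ft_torque(): the same for the moment, N m.
- read_finger_gap(): finger opening in m.
- read_grasp_force(): force on a finger pad.
Only numpy, scipy, OpenCV 4.12 (cv2) and the standard library are available. Lean on these libraries where they do the work, as an engineer would, in place of code of your own. Each camera call takes 0.05 s, during which the arm holds its last target. There are 200 camera calls.

## Working session

There is one attempt and no reset: what is moved stays moved. The work goes in short steps, each a Python script; the robot and the scene stay as the last script left them, time stands still between calls to the robot, and variables do not carry over. Pictures are saved under pics/ and viewed, at most 10 in all, crops included, and the job is handed in when it is done.

```bash
mkdir -p pics; python3 - <<'E'
from bench import *
import cv2
for c in("top","side"):
    im=read_camera(c); cv2.imwrite(f"pics/{c}0.png",im[:,:,::-1])
    p=camera_params(c); print(c,p["K"],p["camera_from_world"])
    for n in("tray","tag","blank","slot_middle","slot_left","slot_right","ring_a","ring_a_center","oil_bottle","cup","gauge_ring"):
        print(n,[(r["at"],round(r["confidence"],2)) for r in tip_of(c,n)])
print(read_time_s(),read_tcp_rot())
E
```

```text
top [[527.47457475   0.         319.46232952]
 [  0.         527.47457475 242.43402821]
 [  0.           0.           1.        ]] [[-0.01330365 -0.99962566  0.02390704  0.08271533]
 [-0.9974153   0.01157827 -0.07091307  0.50826805]
 [ 0.07060972 -0.02478865 -0.99719596  1.08326286]
 [ 0.          0.          0.          1.        ]]
tray [([327.2, 238.3], 0.78)]
tag [([220.4, 257.5], 0.92)]
blank [([435.4, 213.0], 0.84)]
slot_middle [([333.9, 238.3], 0.95), ([267.6, 245.8], 0.47)]
slot_left [([267.1, 249.6], 0.84)]
slot_right [([391.9, 220.3], 0.86), ([330.3, 240.7], 0.59)]
ring_a [([158.6, 246.4], 0.97), ([389.2, 224.1], 0.9), ([328.2, 237.1], 0.75), ([265.0, 245.6], 0.72), ([240.9, 367.6], 0.64), ([265.9, 250.4], 0.34)]
ring_a_center [([271.8, 248.9], 0.9), ([230.3, 352.0], 0.85), ([163.5, 264.4], 0.68)]
oil_bottle [([371.5, 154.7], 0.95)]
cup [([320.4, 165.6], 0.69)]
gauge_ring [([244.3, 186.1], 0.85)]
side [[438.87353983   0.         320.07892225]
 [  0.         438.87353983 239.68491607]
 [  0.           0.           1.        ]] [[ 0.967638   -0.25180046  0.01652939 -0.4561633
[... 208 characters left out ...]
)]
tag [([292.9, 211.0], 0.75), ([337.3, 263.1], 0.48)]
blank [([402.9, 355.1], 0.67), ([437.3, 297.6], 0.36)]
slot_middle [([337.2, 262.8], 0.57)]
slot_left [([309.2, 231.1], 0.69), ([404.4, 355.9], 0.68), ([365.6, 219.0], 0.51)]
slot_right [([370.3, 310.8], 0.72)]
ring_a [([296.3, 184.7], 0.97), ([335.4, 263.4], 0.83), ([192.9, 237.2], 0.79), ([307.5, 229.5], 0.78), ([371.6, 307.9], 0.57), ([406.0, 261.7], 0.53)]
ring_a_center [([277.3, 191.5], 0.94), ([312.4, 215.0], 0.86), ([213.2, 229.0], 0.62)]
oil_bottle [([434.4, 298.7], 0.94)]
cup [([407.0, 260.5], 0.68), ([338.2, 264.5], 0.52)]
gauge_ring [([365.7, 218.4], 0.93)]
1.2 [ 2.03955724e-01  9.78980113e-01 -2.15429518e-05 -8.03619384e-06]
```

View both.

```bash
python3 - <<'E'
import cv2
a=cv2.imread("pics/top0.png")[130:400,120:480]; cv2.imwrite("pics/t1.png",cv2.resize(a,(800,600),interpolation=3))
a=cv2.imread("pics/side0.png")[150:400,170:490]; cv2.imwrite("pics/s1.png",cv2.resize(a,(768,600),interpolation=3))
E
```

```text
(no output)
```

View pics/t1.png

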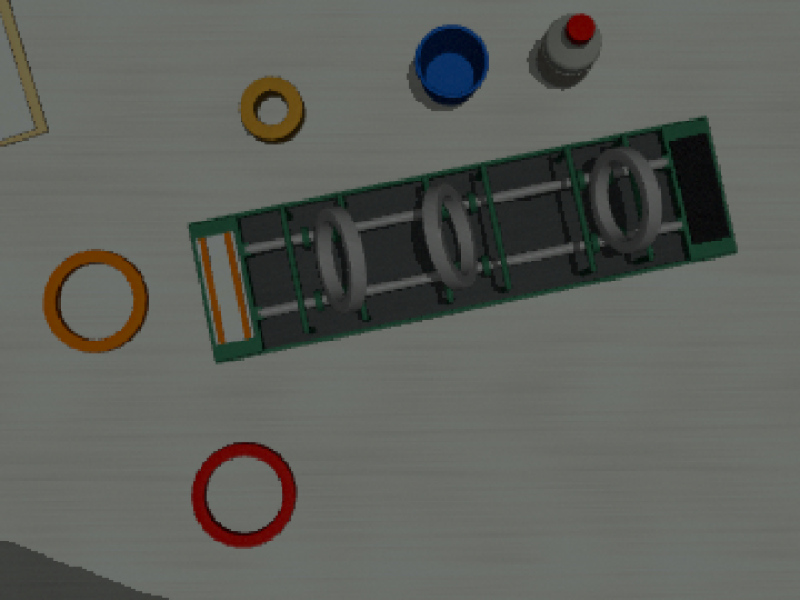

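View pics/s1.png

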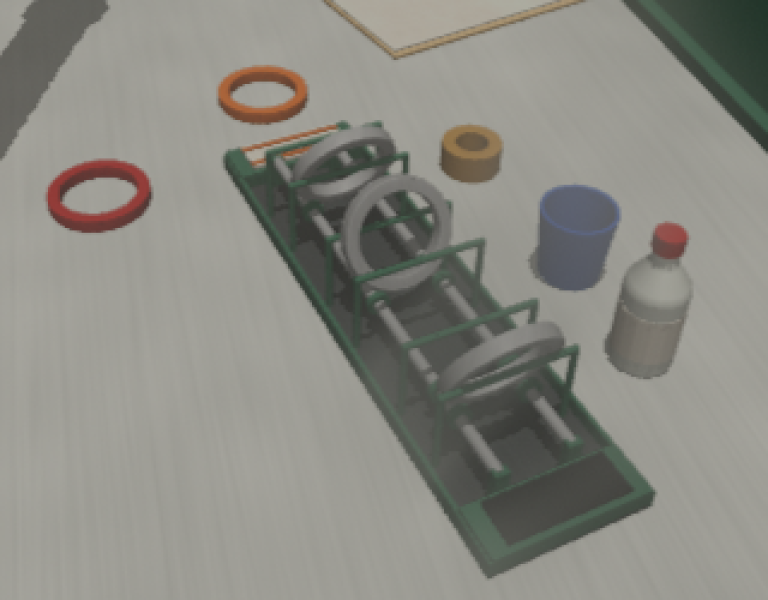

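The top crop shows the tag at the left end (≈[220,257] full-frame) and the black blank at the right (≈[435,213]). The left ring [272,248] and the right ring [400,220] sit over the rests on the blank side. The middle ring [322,236] sits over the rest on the tag side. The orange [163,264] and red [230,352] rings are flat look-alikes outside the tray. The side view agrees: the left and right rings tilt alike, and the middle one is opposite. Next I'll fit the tray pose and check the leans numerically with an overlay.

```bash
cat > h.py <<'E'
import numpy as np
from scipy.optimize import least_squares
from bench import camera_params
P={c:camera_params(c) for c in("top","side")}
def proj(c,p):
    q=P[c]["camera_from_world"]@np.append(p,1); u=P[c]["K"]@q[:3]; return u[:2]/u[2]
def W(s,p):
    x,y,a=s; return np.array([x+np.cos(a)*p[0]-np.sin(a)*p[1], y+np.sin(a)*p[0]+np.cos(a)*p[1], p[2]])
obs=[("top",(0,.227,.02),(220.4,257.5)),("top",(0,-.227,.02),(435.4,213)),("top",(0,0,.0),(327.2,238.3)),
("top",(0,.13,.037),(267.1,249.6)),("top",(0,-.13,.037),(391.9,220.3)),
("side",(0,.227,.02),(292.9,211)),("side",(0,-.227,.02),(402.9,355.1)),("side",(0,0,.037),(337.2,262.8)),("side",(0,.13,.037),(309.2,231.1)),("side",(0,-.13,.037),(370.3,310.8))]
res=lambda s:np.concatenate([proj(c,W(s,p))-o for c,p,o in obs])
S=least_squares(res,[.5,.07,-.2],loss="soft_l1").x
E
python3 - <<'E'
from h import *
import cv2
print(S); print(res(S).reshape(-1,2).round(1).tolist())
out=[]
for c,(r0,r1,c0,c1) in(("top",(130,310,200,440)),("side",(190,370,250,490))):
    im=cv2.imread(f"pics/{c}0.png"); k=3
    im=cv2.resize(im[r0:r1,c0:c1],None,fx=k,fy=k,interpolation=2)
    def line(pts,col):
        q=[((proj(c,W(S,p))-(c0,r0))*k).astype(int) for p in pts]; cv2.polylines(im,[np.array(q)],False,col,1)
    line([(-.065,-.25,0),(.065,-.25,0),(.065,.25,0),(-.065,.25,0),(-.065,-.25,0)],(0,255,255))
    for y,s in((.13,-1),(0,1),(-.13,-1)):
        t=np.linspace(0,6.3,40); a=.38*s
        for R in (.048,.036): line([(R*np.cos(u),y+(.04+R*np.sin(u))*np.sin(a),.037+(.04+R*np.sin(u))*np.cos(a)) for u in t],(0,0,255))
    out.append(im)
cv2.imwrite("pics/ov.png",cv2.resize(np.vstack(out),None,fx=.55,fy=.55,interpolation=3))
E
```

```text
[0.52176257 0.05737198 0.20237542]
[[0.9, 2.0], [-1.4, 0.4], [0.9, -1.3], [-0.4, -0.6], [-1.5, 1.9], [-0.7, 0.0], [-0.5, 1.9], [0.6, 1.8], [0.6, -3.0], [2.0, -1.2]]
```

View pics/ov.png

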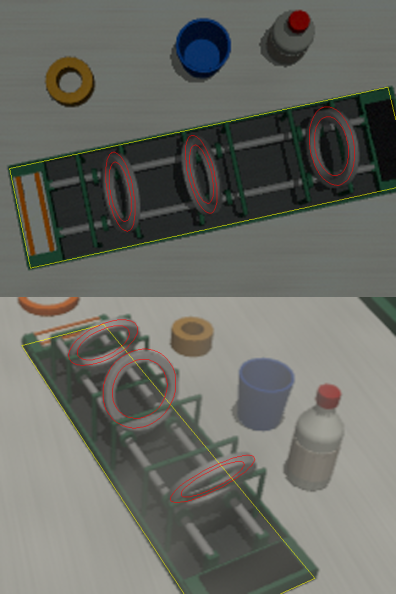

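The predicted outlines fit all three rings: left and right lean away from the tag, and the middle one already leans right. I'll push the left one first.

```bash
cat >> h.py <<'E'
from bench import *
from scipy.spatial.transform import Rotation as Ro
def quat(sg):
    y=sg*np.array([np.cos(S[2]),np.sin(S[2]),0]); z=np.array([0,0,-1.]); return Ro.from_matrix(np.column_stack([np.cross(y,z),y,z])).as_quat()
q0=read_qpos()
def cost(sg):
    j=inverse_kinematics(W(S,(0,.065,.2)),quat(sg)); return 9 if j is None else np.abs(np.array(j)-q0).max()
Q=quat(min((1,-1),key=cost))
def push(ys,start,Z=.118):
    p=lambda y,z:W(S,(0,ys+y,z))
    move_ptp(p(start,.22),Q); movel(p(start,Z),speed=.15); print("down",np.round(read_ft_force(),1))
    for y in (-.035,-.02,-.008,.003):
        movel(p(y,Z),speed=.06); print(y,np.round(read_ft_force(),1))
    pause(.3); movel(p(-.02,Z),speed=.1); movel(p(-.02,.22),speed=.2); print("t",read_time_s())
E
python3 - <<'E'
from h import *
import cv2
move_gripper(0); push(.13,-.065)
for c in("top","side"): cv2.imwrite(f"pics/{c}1.png",read_camera(c)[:,:,::-1])
E
```

```text
down [-0.1 -1.   0.4]
-0.035 [-1.   0.1 -0.9]
-0.02 [ 0.6 -0.2 -0. ]
-0.008 [ 0.2 -0.4  0.4]
0.003 [ 0.8 -0.4 -0.1]
t 7.8167
```

```bash
python3 - <<'E'
import cv2
a=cv2.imread("pics/side1.png")[120:400,200:480]; cv2.imwrite("pics/s2.png",cv2.resize(a,(600,600),interpolation=3))
E
```

```text
(no output)
```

View pics/s2.png

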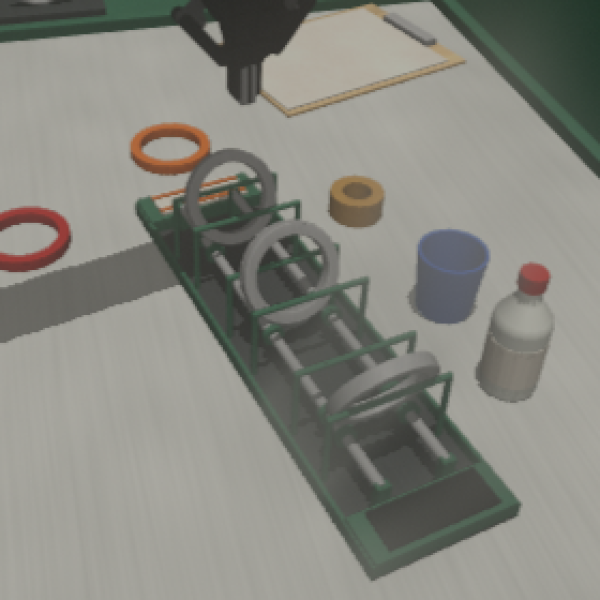

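The left ring (crop [232,195]) now leans towards the tag, like the middle one (crop [290,270]), and nothing else moved. Now the right ring.

```bash
python3 - <<'E'
from h import *
import cv2
push(-.13,-.07); movel(W(S,(0,-.15,.3)),speed=.2)
move_ptp(W(S,(-.02,.33,.32)),Q)
out=[]
for c,(r0,r1,c0,c1) in(("top",(130,310,200,440)),("side",(160,370,210,490))):
    im=read_camera(c)[:,:,::-1]; out.append(cv2.resize(im[r0:r1,c0:c1],(392,294),interpolation=3))
    
cv2.imwrite("pics/end.png",np.hstack(out)); print(read_time_s())
E
```

```text
down [-0.7 -0.2  0.5]
-0.035 [ 0.1 -0.9  0.5]
-0.02 [ 0.3 -0.9  0.2]
-0.008 [-0.3 -0.8  0.8]
0.003 [0.3 0.6 1.2]
t 13.0917
15.4917
```

View pics/end.png

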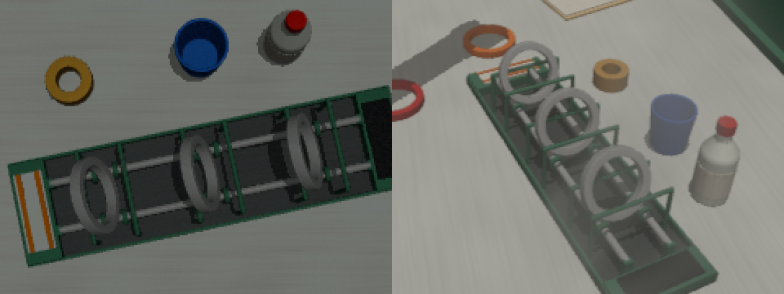

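All three rings (top view [94,195], [200,172], [303,150]) now lean on their tag-side rests. The bottle, cup and gauge ring are where they were, and the arm is clear.

```bash
python3 -c "from bench import *; print(sign_off())"
```

```text
the job is handed in; nothing more can be done
None
```

The left and right rings were pushed over, so all three rings now lean towards the white tag; the middle ring and the things beside the tray were left alone, and the job was handed in at about 15.5 s.

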